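# Free a test card from a screw jig of unknown thread and return it to its pot

### The arm

A 6-joint arm with a two-finger parallel gripper is mounted at the origin on a cart in front of the work surface, level with it; the furniture and walls round the work are solid. World frame = base frame: x ahead of the robot, y to its left, z up, the work surface at z = 0. Lengths are in m, angles in degrees, forces in N, time in s.
With the tool pointing down it reaches from about 0.35 to 0.875 m from the base axis. Payload 4.2 kg.
Tool frame: the origin (TCP) lies at the very end of the fingers, on their centre line; the grasp point (between the pads) lies 19 mm behind it (pinch_z is the distance from the TCP to the grasp point, in m); z points along the fingers, y is the line along which they close (so a half turn about z gives the same grasp; the last joint's range is limited). The gripper opens to 87 mm and grips with 3 to 60 N. Pads are 19 mm wide; open, the fingers measure 117 mm over their backs; the gripper's body (75 mm by 190 mm) begins 51 mm behind the grasp point.
Start: joints at [79.446, 22.042, 0.453, 0, -68.411, -14.817], TCP at [0.268, 0.565, 0.223] pointing down, gripper open.
Joint ranges: [-179.83, 179.83], [-69.29, 118.12], [-61.27, 80.66], [-181.25, 117.63], [-171.15, -9.14], [-177.46, 177.46]. Speed limits (degrees/s): [159.86, 159.86, 180, 180, 180, 180].

### API

Orientations are given as [roll, pitch, yaw] about the fixed x, y, z axes, in that order (R = Rz(yaw) Ry(pitch) Rx(roll)).
In Python, from workcell import * gives the robot as it stands.
- The arm moves only by the tool arm_command, never from a script. Its argument "steps" is a list of rows, each a list of 5 numbers: the shift along the tool's x, y, z as a fraction of full scale, then the turn about the tool's z as a fraction of full scale, then the finger opening in mm, from 0 to 87. A call has exactly 8 rows; each row shifts and turns the commanded pose from where the row before left it, along the tool's axes as they then stand; what a row does not reach is not made up. Full scale, the value 1, is 20 mm for a shift and 6 degrees for a turn. A row lasts 1/12 s, in which the tool goes at most 41.7 mm and 7.16 degrees, less where a joint would pass 70% of its speed; a pose out of reach is approached as far as the arm can. A call with a number of a shift or a turn outside -1 to 1 is refused whole. A call with a gripper value outside its range is refused whole. The fingers move at their own pace and stop on an object; "newtons" is the grip in N (left out, the last holds). Time passes only in rows, so rows that do not move let the fingers close, or fill a call up. It gives the time, the measured TCP pose, the force, the opening and the grip force at its end, in the units of the state.
- sense(): the state, without advancing time (a new reading comes with each control period).
- capture(name): name is "scene" or "top"; returns a dict with "img" (384x512x3 uint8, red, green, blue), "z_map" (384x512 float32, m along the optical axis (not along the pixel's ray), 0 where there is no reading), "intrinsics" (3x3 intrinsics, pixels), "camera_from_world" (4x4, takes a point from world to camera coordinates). Camera axes: x right, y up, looking along -z (the intrinsics and any distortion apply to the point x, -y, -z); pixel columns grow to the right and rows downward; lengths in m; the calibration is good to about 2 mm. A picture is of the moment at which its call begins.
- finish_job(): hands the job in; it is judged then, once.
The state is a dict: "time_s": time; "joints": joint angles; "joint_velocities": joint speeds; "joint_torque": joint torques, N m; "position": TCP position; "orientation": TCP orientation; "wrist_force": force on the tool from outside, world axes, zero at the start; "ft_torque": the same for the moment, N m; "width": finger opening in m; "grasp_force": force on a finger pad.
Only numpy, scipy, OpenCV 4.12 (cv2) and the standard library are available. Lean on these libraries where they do the work, as an engineer would, in place of code of your own. Each camera call takes 0.05 s, during which the arm holds its last target. There are 200 camera calls.

### The job

The orange-banded test card is done: back off the screw of the jig that holds it, slide the card out over the jig's open front edge until you can take hold of the overhanging end, and lay it gently, flat and centred, on the lid of the one pot that still has no card on it. One of the two jigs has a left-hand screw and nobody marked which, so try the lever gently both ways and never force it. Leave the other jig with its blue card, and both loose pots in front, as they stand.

Things in the scene. Friction and masses are not known exactly. Their poses are not given: they have to be found in the camera images.
- jig: blue-footed aluminium card jig, fixed, at the left of the table; it holds the orange card. Origin on the table under the middle of the bed; x along the lane (open front end at -x), z up. Bed 110 (x) by 94 (y) mm, top at z = 50 mm. The card lies between white guides 5.5 mm high along both sides (x = -50 to 54, 55 mm apart) and cannot be gripped by its sides there; the lane is open at both ends
- jig_front (a point): middle of the bed's front edge, on its top (jig x = -55, z = 50 mm); the 50 mm in front of it are clear down to the table
- jig_slot (a point): closed end of the push-out slot, at the bed's top (jig x = -6, z = 50 mm). From here to the rear edge (x = 55) a slot 42 mm wide goes through the 14 mm thick bed, so that a finger can reach down up to 13 mm behind the card's rear edge and push it forward
- jig_bridge (a point): middle of the top of the dark bridge over the lane (jig x = -25, z = 78 mm); the clamp screw goes through here. The bridge is 22 mm wide (x = -36 to -14), 94 mm long across the lane and 10 mm thick, and stands on a pillar at each side of the lane
- jig_2: a second jig, the same in all, at the front right of the table with its lane across; it holds the blue card and is to be left alone
- clamp_a: one of two identical-looking clamp screws; it stands in the bridge of either jig (tell by its position). Origin on the screw's vertical axis at table height; these axes do not turn with the lever. One of clamp_a and clamp_b has a right-hand thread (loosens anticlockwise seen from above), the other a left-hand thread. Both start fully tight against a hard stop
- clamp_b: the other clamp screw. In its loosening direction either lever turns up to 2.2 rad against steady friction (about 5 N at the grip point) and stays where it is left; the other way it does not give. The screw rises 2.6 mm per rad; its foot is sprung down by 1.2 mm, leaves the card after about 0.5 rad and should be turned by at least 1 rad
- clamp_a_grip (a point): point on clamp_a's lever, 40 mm from the screw's axis and on the middle of its level black rod (10 mm thick, 87.5 mm above the table when tight; it rises as the screw loosens). The lever points one way only, from a hub of 11.5 mm radius (top 93.5 mm above the table) to a red ball 17 mm across, 50 mm from the axis
- clamp_b_grip (a point): the same point on clamp_b's lever
- clamp_a_under (a point): centre of the underside of clamp_a's round foot (22 mm across), that presses on the card: height about 55 mm when tight, above 56.2 mm when the card is free
- clamp_b_under (a point): the same point of clamp_b's foot
- orange_card: white test card with a narrow orange band across one end, 91 (its x) by 52 (its y) by 5 mm, 20 to 45 g; origin at the middle of its underside. It starts clamped in the lane of jig, its front edge 6 to 10 mm inside the bed's front edge
- blue_card: test card with a strong blue band, 90 by 49 by 5 mm, clamped in jig_2; leave it
- bare_pot: loose lidded sample pot in the front of the table, 61 mm across, 56 mm high; its flat white lid (61 mm across) is the only one on the table with no card lying on it. Origin at the centre of its underside, z up. It stands in one of two places
- covered_pot: the same kind of pot in the other of the two places, about 90 to 115 mm away, with a card lying on its lid (89 by 47 by 5 mm, its length towards the robot); leave it

How it is judged:
By the outcome, as a careful person would: the job done as asked, in the order asked, and still so for the second after the job is handed in, with the robot touching nothing.
It also fails if it takes over 64 s, if anything falls off the work surface, if the arm or the gripper's body presses on something with over 40 N, if the wrist force passes 120 N, or if a joint passes its speed limit or range.

## Working session

There is one attempt and no reset: what is moved stays moved. The work goes in short steps, Python scripts to look and compute and a tool call to move; the robot and the scene stay as the last step left them, time stands still between calls to the robot, and variables do not carry over. Pictures are saved under pics/ and viewed, at most 10 in all, crops included, and the job is handed in when it is done.

Besides the shell and the picture viewer there is one more tool, called as name(argument=value, ...), one argument or row to a line, values as JSON. arm_command: Moves the arm, as the interface text tells. Its arguments: {"type":"object","properties":{"steps":{"type":"array","items":{"type":"array","items":{"type":"number"}}},"newtons":{"type":"number"}},"required":["steps"]}

```bash
ls; mkdir -p pics; python3 - <<'E'
from workcell import *
import cv2,numpy as np
print(sense())
for n in ("scene","top"):
    c=capture(n); np.savez(f"{n}0.npz",**c); print(n,c["intrinsics"],c["camera_from_world"],{k:v for k,v in c.items() if k not in("img","z_map","intrinsics","camera_from_world")})
    cv2.imwrite(f"pics/{n}0.png",cv2.resize(c["img"][:,:,::-1],(800,600)))
E
```

```text
pics
{'time_s': 0.0, 'joints': array([ 7.94462414e+01,  2.20915988e+01,  3.78696501e-01, -3.04057599e-02,
       -6.84083165e+01, -1.48161130e+01]), 'joint_velocities': array([ 0.05370471, -0.00964456, -0.02685587, -0.03047884,  0.06773683,
        0.02246085]), 'joint_torque': array([-1.63835703e-04, -3.90659201e+01,  1.87404782e+01,  4.21983227e+00,
        1.11143242e-02, -1.75930772e-04]), 'position': array([0.26751058, 0.56419307, 0.22143969]), 'orientation': array([ 1.79875585e+02, -3.68925147e-03, -2.53810865e+01]), 'wrist_force': array([-0.27286488, -0.20936869, -0.39684187]), 'ft_torque': array([-0.06775443, -0.02298231, -0.06676315]), 'grasp_force': 0.0, 'width': 0.08699795974032323}
scene [[419.28115858   0.         250.28531781]
 [  0.         419.28115858 183.62205779]
 [  0.           0.           1.        ]] [[ 0.80631837 -0.59138762 -0.01055347 -0.35052347]
 [ 0.45296392  0.60591626  0.6539795  -0.27934237]
 [-0.38036085 -0.53209602  0.75643866 -1.00271335]
 [ 0.          0.          0.          1.        ]] {}
top [[438.65742861   0.         248.77250801]
 [  0.         438.65742861 190.49498202]
 [  0.           0.           1.        ]] [[ 0.00944157 -0.99990506  0.01003672  0.05065333]
 [ 0.98221992  0.01115567  0.18740219 -0.45033608]
 [-0.18749636  0.0080889   0.98223199 -0.97555163]
 [ 0.          0.          0.          1.        ]] {}
```

View pics/scene0.png

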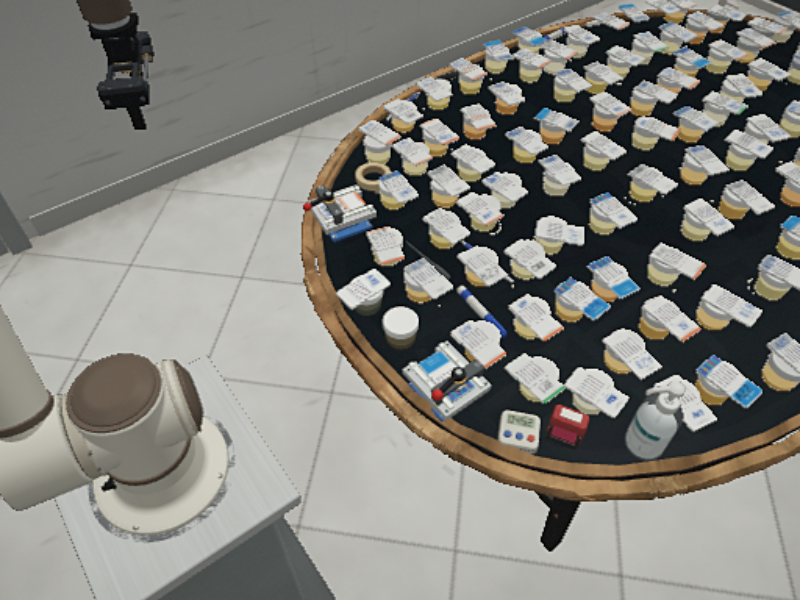

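View pics/top0.png

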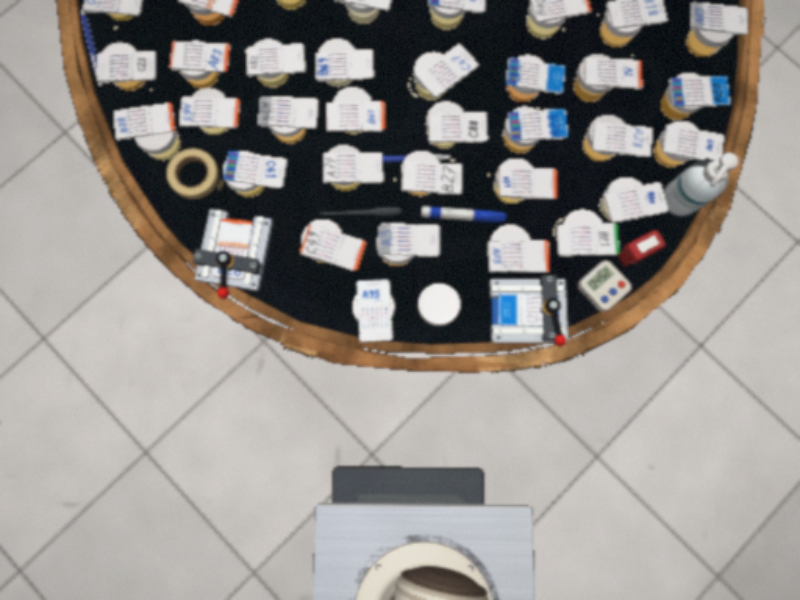

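The scene view shows the orange jig at (340,210) and the blue jig at (447,378). The top view shows the orange jig at (235,250), with its lever ball at (222,292) pointing towards the robot. The bare lid is at (439,303), the covered pot at (374,310) and the blue jig at (530,310).

```bash
cat > h.py <<'E'
import numpy as np,cv2
class Cam:
    def __init__(s,c):
        s.img=c["img"];s.z=c["z_map"];s.K=c["intrinsics"];s.T=c["camera_from_world"];s.R=s.T[:3,:3];s.o=-s.R.T@s.T[:3,3]
    def ray(s,u,v):
        d=np.linalg.inv(s.K)@np.array([u,v,1.]); return s.R.T@np.array([d[0],-d[1],-d[2]])
    def plane(s,u,v,h):
        r=s.ray(u,v); return s.o+r*(h-s.o[2])/r[2]
    def depth(s,u,v):
        return s.o+s.ray(u,v)*s.z[int(round(v)),int(round(u))]
    def cloud(s):
        v,u=np.mgrid[:384,:512]; d=np.stack([(u-s.K[0,2])/s.K[0,0],-(v-s.K[1,2])/s.K[1,1],-np.ones(u.shape)],-1)*s.z[...,None]
        return d@s.R+s.o
    def proj(s,p):
        q=s.R@np.asarray(p)+s.T[:3,3]; return s.K[0,0]*q[0]/-q[2]+s.K[0,2], s.K[1,1]*-q[1]/-q[2]+s.K[1,2]
def tri(a,pa,b,pb):
    d1,d2=a.ray(*pa),b.ray(*pb); t=np.linalg.lstsq(np.c_[d1,-d2],b.o-a.o,rcond=None)[0]
    x,y=a.o+d1*t[0],b.o+d2*t[1]; return (x+y)/2,np.linalg.norm(x-y)
def blobs(m,amin=6):
    n,l,st,ce=cv2.connectedComponentsWithStats(m.astype(np.uint8)); return [(ce[i].round(2),st[i]) for i in range(1,n) if st[i,4]>=amin]
E
python3 - <<'E'
from h import *
C={n:Cam(np.load(n+"0.npz")) for n in("scene","top")}
for n,c in C.items():
    hsv=cv2.cvtColor(c.img,cv2.COLOR_RGB2HSV); H,S,V=cv2.split(hsv)
    m=((H<6)|(H>174))&(S>170)&(V>110)
    for ce,st in blobs(m): print(n,"red",ce,st,c.plane(*ce,.0875).round(4))
t=C["top"]
P=t.cloud()
hsv=cv2.cvtColor(t.img,cv2.COLOR_RGB2HSV)
white=(hsv[...,1]<60)&(hsv[...,2]>150)
for name,(u0,u1,v0,v1) in dict(bare=(262,300,178,212),cov=(222,258,175,222),j1=(118,180,128,192),j2=(308,370,172,224)).items():
    w=np.zeros_like(white);w[v0:v1,u0:u1]=white[v0:v1,u0:u1]
    if name in("bare","cov"):
        k=max(blobs(w),key=lambda b:b[1][4]); print(name,k,t.plane(*k[0],.056 if name=="bare" else .061).round(4))
        u,v=k[0].astype(int); print(P[v-3:v+4,u-3:u+4,2].round(3)[3])
        if name=="cov":
            cnt=max(cv2.findContours(w.astype(np.uint8),0,2)[0],key=cv2.contourArea); print(cv2.minAreaRect(cnt))
out=[]
for n,(u0,u1,v0,v1) in (("top",(118,184,128,194)),("scene",(185,255,110,160))):
    x=C[n].img[v0:v1,u0:u1,::-1]; f=6; out.append(cv2.resize(x,(396,396) if n=="top" else (396,283),interpolation=cv2.INTER_CUBIC))
out[1]=cv2.copyMakeBorder(out[1],0,113,0,0,0)
cv2.imwrite("pics/jig.png",np.hstack(out))
E
```

```text
scene red [196.29 131.76] [194 130   5   5  17] [0.447  0.2898 0.0875]
scene red [279.63 252.11] [277 249   7   7  38] [ 0.3847 -0.1862  0.0875]
top red [406.06 161.06] [403 157   9   8  18] [ 0.5127 -0.298   0.0875]
top red [142.24 186.76] [139 184   7   7  37] [0.4469 0.2916 0.0875]
top red [357.76 217.33] [355 214   7   7  33] [ 0.3839 -0.1841  0.0875]
bare (array([280.73, 194.2 ]), array([268, 182,  27,  26, 557], dtype=int32)) [ 0.4394 -0.0177  0.056 ]
[0.057 0.055 0.058 0.061 0.055 0.057 0.057]
cov (array([239.11, 198.79]), array([226, 179,  27,  40, 846], dtype=int32)) [0.4268 0.0772 0.061 ]
[0.064 0.065 0.061 0.064 0.06  0.059 0.064]
((239.0, 198.5), (39.0, 26.0), 90.0)
```

View pics/jig.png

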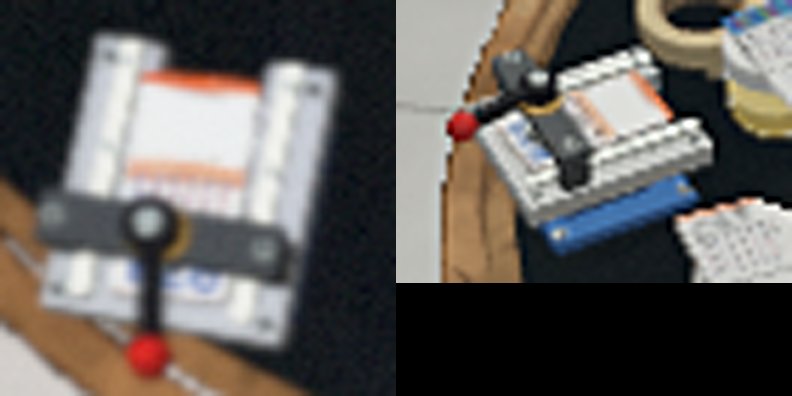

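The left crop (top view, ×6) shows the jig bed corners at about (95,38), (335,72), (285,345) and (42,303). The hub is at (150,218) and the ball at (148,355), with the front edge towards the robot. The card's rear orange edge is at y≈72, with the open slot behind it.

```bash
python3 - <<'E'
from h import *
C={n:Cam(np.load(n+"0.npz")) for n in("scene","top")}
t,s=C["top"],C["scene"]
f=lambda x,y:(118+(x+.5)/6-.5,128+(y+.5)/6-.5)
# refined corners by line fit on bed edges: light low-sat pixels
hsv=cv2.cvtColor(t.img,cv2.COLOR_RGB2HSV)
cs=[t.plane(*f(*p),.05) for p in((95,36),(336,70),(287,346),(41,304))]
for a,b in((0,1),(1,2),(2,3),(3,0)): d=cs[b]-cs[a]; print(a,b,cs[a].round(4),np.linalg.norm(d).round(4),np.degrees(np.arctan2(d[1],d[0])).round(2))
print("mid",np.mean(cs,0))
hub_t=f(150,218); hub_s=(185+(538-396)/5.657,110+80/5.657)
print("hub",t.plane(*hub_t,.0935),s.plane(*hub_s,.0935),tri(t,hub_t,s,hub_s))
print("ball",tri(t,(142.24,186.76),s,(196.29,131.76)), "ball2",tri(t,(357.76,217.33),s,(279.63,252.11)))
# bridge end centres
br=[t.plane(*f(*p),.078) for p in((40,218),(290,258))]; print("bridge",br)
# card rear edge corners
for p in((140,72),(260,92),(262,88)): print("cardrear",t.plane(*f(*p),.055))
# side lines subpixel: sample intensity across bed left/right and front/rear edges
E
```

```text
0 1 [0.5816 0.3283 0.05  ] 0.0958 -97.61
1 2 [0.5689 0.2333 0.05  ] 0.1114 172.68
2 3 [0.4584 0.2475 0.05  ] 0.0964 80.81
3 0 [0.4738 0.3427 0.05  ] 0.1088 -7.61
mid [0.5207163  0.28795133 0.05      ]
hub [0.49745076 0.29224978 0.0935    ] [0.4956323  0.28778345 0.0935    ] (array([0.4988677 , 0.29365281, 0.08772829]), np.float64(7.152364596680732e-05))
ball (array([0.44767844, 0.291973  , 0.08542041]), np.float64(0.0007794116525681869)) ball2 (array([ 0.38487131, -0.18501908,  0.08532242]), np.float64(0.0014664186751757204))
bridge [array([0.50085288, 0.33726358, 0.078     ]), array([0.48651785, 0.24270795, 0.078     ])]
cardrear [0.5656165  0.30861958 0.055     ]
cardrear [0.55810646 0.26160105 0.055     ]
cardrear [0.55973374 0.26090018 0.055     ]
```

arm_command(
  steps=[
    [0.9,0.5,0,0,24],
    [0.92,0.5,0,0,24],
    [0.92,0.5,0,0,24],
    [0.92,0.5,0,0,24],
    [0.92,0.5,0,0,24],
    [0.92,0.5,0,0,24],
    [0.92,0.5,0,0,24],
    [0.92,0.5,0,0,24],
  ],
  newtons=20,
)

```text
time_s: 0.77
position: [0.3664, 0.4284, 0.2221]
orientation: [179.9, 0.0, -25.4]
wrist_force: [-0.3, -0.1, 0.0]
width: 0.0417
grasp_force: 0.0
```

arm_command(
  steps=[
    [0.92,0.5,0.2,0,24],
    [0.92,0.5,0.2,0,24],
    [0.92,0.5,0.2,0,24],
    [0.92,0.5,0.2,0,24],
    [0.92,0.5,0.2,0,24],
    [0.92,0.5,0.2,0,24],
    [0.92,0.5,0.2,0,24],
    [0.8,0.5,0.2,0,24],
  ],
)

```text
time_s: 1.43
position: [0.4631, 0.294, 0.1899]
orientation: [179.9, 0.0, -25.4]
wrist_force: [0.3, -0.7, 0.7]
width: 0.0241
grasp_force: 0.0
```

arm_command(
  steps=[
    [0,0,0.4,-1,24],
    [0,0,0.4,-1,24],
    [0,0,0.4,-1,24],
    [0,0,0.3,-1,24],
    [0,0,0,-0.3,24],
    [0,0,0,0,24],
    [0,0,0,0,24],
    [0,0,0,0,24],
  ],
)

```text
time_s: 2.1
position: [0.4627, 0.2953, 0.1606]
orientation: [-180.0, -0.0, 0.4]
wrist_force: [-0.6, -0.1, 0.3]
width: 0.0241
grasp_force: 0.0
```

arm_command(
  steps=[
    [0.14,0.18,0.8,0,24],
    [0,0,0.8,0,24],
    [0,0,0.8,0,24],
    [0,0,0.6,0,24],
    [0,0,0.4,0,24],
    [0,0,0.3,0,24],
    [0,0,0.2,0,24],
    [0,0,0,0,24],
  ],
)

```text
time_s: 2.77
position: [0.4654, 0.2916, 0.0821]
orientation: [180.0, 0.0, 0.4]
wrist_force: [0.1, 0.0, -0.7]
width: 0.0238
grasp_force: 0.0
```

```bash
python3 - <<'E'
from workcell import *
from h import *
print(sense()["position"],sense()["wrist_force"],sense()["width"])
o=[]
for n,(u0,u1,v0,v1) in (("top",(105,195,115,205)),("scene",(165,265,60,160))):
    c=capture(n); o.append(cv2.resize(c["img"][v0:v1,u0:u1,::-1],(400,400),interpolation=cv2.INTER_CUBIC))
cv2.imwrite("pics/l1.png",np.hstack(o))
E
```

```text
[0.46539222 0.29155219 0.08212203] [ 0.14984856  0.04082457 -0.67543086] 0.023825473296709636
```

View pics/l1.png

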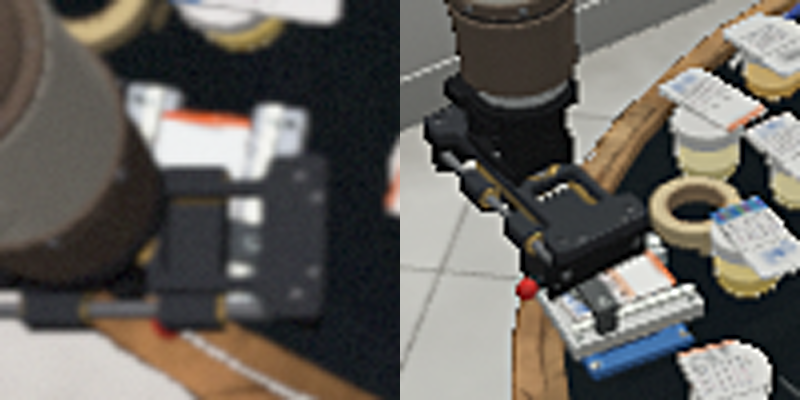

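The gripper straddles the lever rod, with the red ball visible in front at scene crop (527,289). I'll close lightly to confirm.

arm_command(
  steps=[
    [0,0,0,0,13],
    [0,0,0,0,13],
    [0,0,0,0,13],
    [0,0,0,0,13],
    [0,0,0,0,13],
    [0,0,0,0,13],
    [0,0,0,0,13],
    [0,0,0,0,13],
  ],
  newtons=4,
)

```text
time_s: 3.53
position: [0.4655, 0.2916, 0.0826]
orientation: [180.0, 0.0, 0.4]
wrist_force: [-0.1, 0.0, 0.6]
width: 0.0131
grasp_force: 0.1
```

arm_command(
  steps=[
    [0,0.05,0,0,13],
    [0,0.05,0,0,13],
    [0,0.03,0,0,13],
    [0,0.02,0,0,13],
    [0,0,0,0,13],
    [0,0,0,0,13],
    [0,0,0,0,13],
    [0,0,0,0,13],
  ],
  newtons=20,
)

```text
time_s: 4.2
position: [0.4655, 0.2888, 0.0826]
orientation: [-180.0, -0.0, 0.4]
wrist_force: [-1.1, 2.4, -0.7]
width: 0.013
grasp_force: 0.5
```

arm_command(
  steps=[
    [0,0.02,0,0,13],
    [0,0.02,0,0,13],
    [0,0.02,0,0,13],
    [0,0.02,0,0,13],
    [0,0,0,0,13],
    [0,0,0,0,13],
    [0,0,0,0,13],
    [0,0,0,0,13],
  ],
)

```text
time_s: 4.87
position: [0.4657, 0.2883, 0.0826]
orientation: [-179.9, -0.1, 0.4]
wrist_force: [-2.2, 5.2, -2.0]
width: 0.0134
grasp_force: 2.8
```

arm_command(
  steps=[
    [0,0.03,0,0,13],
    [0,0.03,0,0,13],
    [0,0.03,0,0,13],
    [0,0.03,0,0,13],
    [0,0,0,0,13],
    [0,0,0,0,13],
    [0,0,0,0,13],
    [0,0,0,0,13],
  ],
)

```text
time_s: 5.53
position: [0.4659, 0.2879, 0.0827]
orientation: [-179.7, -0.1, 0.5]
wrist_force: [-4.0, 9.8, -2.2]
width: 0.0132
grasp_force: 5.3
```

Force climbs to 9.8 N with almost no motion, so I'm treating this direction as the stop and trying the other way.

arm_command(
  steps=[
    [0,-0.2,0,0,13],
    [0,-0.15,0,0,13],
    [0,-0.05,0,0,13],
    [0,-0.05,0,0,13],
    [0,-0.05,0,0,13],
    [0,-0.05,0,0,13],
    [0,-0.05,0,0,13],
    [0,0,0,0,13],
  ],
)

```text
time_s: 6.2
position: [0.4649, 0.2942, 0.0825]
orientation: [179.7, 0.1, 0.4]
wrist_force: [0.4, -6.2, 3.6]
width: 0.0134
grasp_force: 3.1
```

arm_command(
  steps=[
    [0,-0.05,0,0,13],
    [0,-0.05,0,0,13],
    [0,-0.05,0,0,13],
    [0,-0.05,0,0,13],
    [0,-0.05,0,0,13],
    [0,0,0,0,13],
    [0,0,0,0,13],
    [0,0,0,0,13],
  ],
)

```text
time_s: 6.87
position: [0.4643, 0.2983, 0.0826]
orientation: [179.7, 0.2, 0.4]
wrist_force: [-1.6, -7.7, 5.2]
width: 0.0134
grasp_force: 3.8
```

It yields steadily this way at about 7 N, so this one is the left-hand screw. Now I'll follow the arc clockwise.

arm_command(
  steps=[
    [0,0,0,1,13],
    [0.01,-0.12,-0.015,0.75,13],
    [0.01,-0.12,-0.015,0.75,13],
    [0.01,-0.12,-0.015,0.75,13],
    [0.01,-0.12,-0.015,0.75,13],
    [0.01,-0.12,-0.015,0.75,13],
    [0.01,-0.12,-0.015,0.75,13],
    [0.01,-0.12,-0.015,0.75,13],
  ],
)

```text
time_s: 7.53
position: [0.4707, 0.313, 0.0836]
orientation: [179.5, -0.0, -37.4]
wrist_force: [1.5, -8.0, 1.1]
width: 0.013
grasp_force: 3.0
```

arm_command(
  steps=[
    [0.02,-0.12,-0.015,0.75,13],
    [0.02,-0.12,-0.015,0.75,13],
    [0.02,-0.12,-0.015,0.75,13],
    [0.02,-0.12,-0.015,0.75,13],
    [0.02,-0.12,-0.015,0.75,13],
    [0.02,-0.12,-0.015,0.75,13],
    [0.02,-0.12,-0.015,0.75,13],
    [0.02,-0.12,-0.015,0.75,13],
  ],
)

```text
time_s: 8.2
position: [0.4864, 0.3227, 0.0853]
orientation: [179.5, -0.2, -73.4]
wrist_force: [-5.0, -3.8, -0.4]
width: 0.013
grasp_force: 2.7
```

arm_command(
  steps=[
    [0.02,-0.12,-0.015,0.75,13],
    [0.02,-0.12,-0.015,0.75,13],
    [0.02,-0.12,-0.015,0.75,13],
    [0,-0.05,0,0,13],
    [0,0,0,0,13],
    [0,0.1,0,0,20],
    [0,0,0,0,24],
    [0,0,0,0,24],
  ],
)

```text
time_s: 8.87
position: [0.4963, 0.3269, 0.0886]
orientation: [-179.9, 0.1, -86.5]
wrist_force: [0.4, 0.8, -0.1]
width: 0.0219
grasp_force: 0.0
```

arm_command(
  steps=[
    [0,0,-1,0,24],
    [0,0,-1,0,24],
    [0,0,-0.6,0,0],
    [0.53,-0.85,0,0,0],
    [0.53,-0.85,0,0,0],
    [0.53,-0.85,0,0,0],
    [0.53,-0.85,0,0,0],
    [0.53,-0.83,0,0,0],
  ],
)

```text
time_s: 9.53
position: [0.5848, 0.2785, 0.1409]
orientation: [-179.8, 0.1, -86.5]
wrist_force: [-0.3, 0.5, -0.2]
width: 0.0011
grasp_force: 0.0
```

arm_command(
  steps=[
    [0,0,0,-1,0],
    [0,0,0,-1,0],
    [0,0,0,-1,0],
    [0,0,0,-1,0],
    [0,0,0,-1,0],
    [0,0,0,-1,0],
    [0,0,0,-1,0],
    [0,0,0,-1,0],
  ],
)

```text
time_s: 10.2
position: [0.584, 0.2789, 0.1407]
orientation: [-179.8, -0.1, -38.3]
wrist_force: [-0.7, -1.2, -0.4]
width: 0.0002
grasp_force: 0.0
```

arm_command(
  steps=[
    [0,0,0,-1,0],
    [0,0,0,-1,0],
    [0,0,0,-1,0],
    [0,0,0,-1,0],
    [0,0,0,-1,0],
    [0,0,0,0,0],
    [0,0,0,0,0],
    [0,0,0,0,0],
  ],
)

```text
time_s: 10.87
position: [0.5834, 0.2785, 0.1403]
orientation: [-180.0, -0.1, -8.7]
wrist_force: [0.4, 1.6, -0.4]
width: 0.0007
grasp_force: 0.0
```

```bash
python3 - <<'E'
from workcell import *
from h import *
o=[]
for n,(u0,u1,v0,v1) in (("top",(105,195,115,205)),("scene",(175,265,60,150))):
    c=capture(n); np.savez(n+"1.npz",**c); o.append(cv2.resize(c["img"][v0:v1,u0:u1,::-1],(400,400),interpolation=cv2.INTER_CUBIC))
cv2.imwrite("pics/l2.png",np.hstack(o))
E
```

```text
(no output)
```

View pics/l2.png

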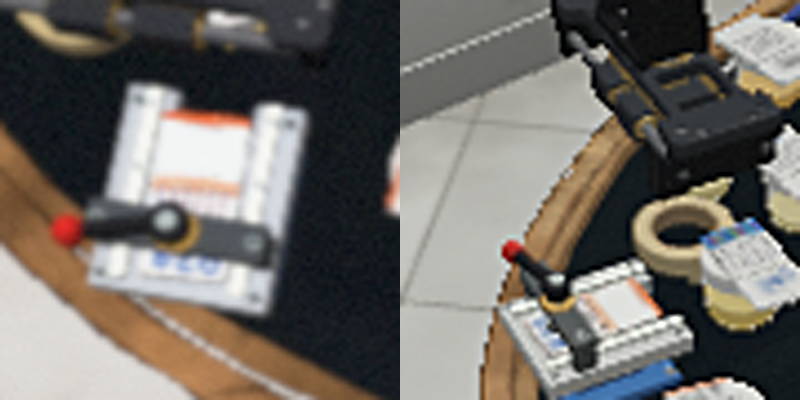

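The lever now points left, about 85° round. The card is still in the lane with its rear edge at top crop y≈110–125, and the gripper hovers behind the jig. Next I lower the closed fingers behind the card.

arm_command(
  steps=[
    [0.03,0,0.9,0,0],
    [0.03,0,0.9,0,0],
    [0,0,0.9,0,0],
    [0,0,0.6,0,0],
    [0,0,0.5,0,0],
    [0,0,0.5,0,0],
    [0,0,0.5,0,0],
    [0,0,0,0,0],
  ],
)

```text
time_s: 11.63
position: [0.5832, 0.2774, 0.0418]
orientation: [179.9, 0.2, -8.6]
wrist_force: [-0.4, -0.7, -0.5]
width: 0.0004
grasp_force: 0.0
```

arm_command(
  steps=[
    [-0.2,0,0,0,0],
    [-0.2,0,0,0,0],
    [-0.2,0,0,0,0],
    [-0.1,0,0,0,0],
    [-0.1,0,0,0,0],
    [-0.1,0,0,0,0],
    [-0.1,0,0,0,0],
    [0,0,0,0,0],
  ],
)

```text
time_s: 12.3
position: [0.5641, 0.2811, 0.0442]
orientation: [-180.0, -0.0, -8.6]
wrist_force: [-0.5, -0.3, 0.7]
width: 0.0004
grasp_force: 0.0
```

arm_command(
  steps=[
    [-0.18,0,0.08,0,0],
    [-0.2,0,0,0,0],
    [-0.2,0,0,0,0],
    [-0.2,0,0,0,0],
    [-0.2,0,0,0,0],
    [-0.2,0,0,0,0],
    [-0.12,0,0,0,0],
    [-0.1,0,0,0,0],
  ],
)

```text
time_s: 12.97
position: [0.5363, 0.2853, 0.0424]
orientation: [-180.0, -0.0, -8.6]
wrist_force: [-0.7, 0.5, -0.1]
width: 0.0005
grasp_force: 0.1
```

```bash
python3 - <<'E'
from workcell import *
from h import *
print(sense()["position"],sense()["wrist_force"])
o=[]
for n,(u0,u1,v0,v1) in (("top",(105,195,125,215)),("scene",(175,265,75,165))):
    c=capture(n); np.savez(n+"2.npz",**c); o.append(cv2.resize(c["img"][v0:v1,u0:u1,::-1],(400,400),interpolation=cv2.INTER_CUBIC))
cv2.imwrite("pics/l3.png",np.hstack(o))
E
```

```text
[0.53634489 0.28530476 0.04243525] [-0.68113658  0.54485488 -0.07928523]
```

View pics/l3.png

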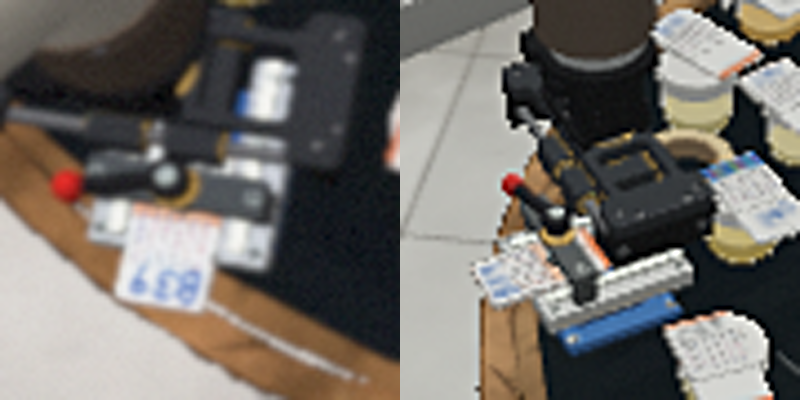

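The card has slid out. Its front edge runs from about (118,298) to (210,312) in the top crop, well past the bed edge. I'll measure the overhang.

```bash
python3 - <<'E'
from h import *
t=Cam(np.load("top2.npz"))
a=np.radians(-8.3); R=np.array([[np.cos(a),-np.sin(a)],[np.sin(a),np.cos(a)]])
for p in((118,298),(210,312),(130,208),(222,222)):
    w=t.plane(105+(p[0]+.5)/4.444-.5,125+(p[1]+.5)/4.444-.5,.055); print(w.round(4),(R.T@(w[:2]-[.521,.288])).round(4))
# automatic: white card region in front of bed, light pixels by z>0.04 in jig frame
P=t.cloud(); q=(P[...,:2]-[.521,.288])@R
hsv=cv2.cvtColor(t.img,cv2.COLOR_RGB2HSV)
m=(hsv[...,1]<80)&(hsv[...,2]>150)&(q[...,0]<-.058)&(q[...,0]>-.12)&(abs(q[...,1])<.05)&(P[...,2]>.04)&(P[...,2]<.07)
v,u=np.nonzero(m); W=np.array([t.plane(x,y,.055) for x,y in zip(u,v)]); Q=(W[:,:2]-[.521,.288])@R
print(len(u),Q.min(0),Q.max(0)); 
xs=Q[:,0]
for lo in(-.08,-.07): s=(xs>lo)&(xs<lo+.008); print(lo,Q[s,1].min(),Q[s,1].max())
E
```

```text
[0.4416 0.324  0.055 ] [-0.0838  0.0241]
[0.4348 0.2764 0.055 ] [-0.0836 -0.0239]
[0.4891 0.3206 0.055 ] [-0.0363  0.0276]
[0.4822 0.2726 0.055 ] [-0.0362 -0.0208]
235 [-0.08544773 -0.02066449] [-0.05795733  0.02635217]
-0.08 -0.020664488287699238 0.026236148312600065
-0.07 -0.020651632202187596 0.02635216514442625
```

arm_command(
  steps=[
    [0.1,0,-0.6,0,0],
    [0,0,-1,0,0],
    [0,0,-1,0,0],
    [0,0,-1,0,0],
    [0,0,-0.6,0,70],
    [-1,-0.02,0,0,70],
    [-1,-0.02,0,0,70],
    [-1,-0.02,0,0,70],
  ],
)

```text
time_s: 13.73
position: [0.4791, 0.295, 0.1266]
orientation: [-180.0, -0.0, -8.6]
wrist_force: [-0.6, -0.2, -0.6]
width: 0.0196
grasp_force: 0.0
```

arm_command(
  steps=[
    [-1,-0.02,0,0,70],
    [-0.48,-0.02,0,0,70],
    [0,0,0,0,70],
    [0,0,0,0,70],
    [0,0,0,0,70],
    [0,0,0,0,70],
    [0,0,0,0,70],
    [0,0,0,0,70],
  ],
)

```text
time_s: 14.4
position: [0.451, 0.3001, 0.1261]
orientation: [180.0, 0.0, -8.6]
wrist_force: [0.0, -0.3, -0.2]
width: 0.068
grasp_force: 0.0
```

arm_command(
  steps=[
    [-0.05,0,0.8,0,70],
    [0,0,0.8,0,70],
    [0,0,0.8,0,70],
    [0,0,0.6,0,70],
    [0,0,0.6,0,70],
    [0,0,0.5,0,70],
    [0,0,0.3,0,70],
    [0,0,0,0,70],
  ],
)

```text
time_s: 15.07
position: [0.449, 0.2997, 0.037]
orientation: [179.9, 0.1, -8.6]
wrist_force: [-0.4, 1.2, -0.5]
width: 0.0697
grasp_force: 0.0
```

arm_command(
  steps=[
    [0,0,0,0,60],
    [0,0,0,0,56],
    [0,0,0,0,54],
    [0,0,0,0,52],
    [0,0,0,0,50],
    [0,0,0,0,48],
    [0,0,0,0,48],
    [0,0,0,0,48],
  ],
  newtons=12,
)

```text
time_s: 15.73
position: [0.4494, 0.3004, 0.0385]
orientation: [-180.0, -0.0, -8.6]
wrist_force: [-0.7, 1.2, 0.4]
width: 0.0481
grasp_force: 0.0
```

```bash
python3 - <<'E'
from workcell import *
from h import *
print(sense()["position"],sense()["wrist_force"],sense()["width"])
o=[]
for n,(u0,u1,v0,v1) in (("top",(105,195,125,215)),("scene",(165,255,75,165))):
    c=capture(n); np.savez(n+"3.npz",**c); o.append(cv2.resize(c["img"][v0:v1,u0:u1,::-1],(400,400),interpolation=cv2.INTER_CUBIC))
cv2.imwrite("pics/l4.png",np.hstack(o))
E
```

```text
[0.44943469 0.30038703 0.03845579] [-0.70894101  1.18890409  0.43665823] 0.04810140091427096
```

View pics/l4.png

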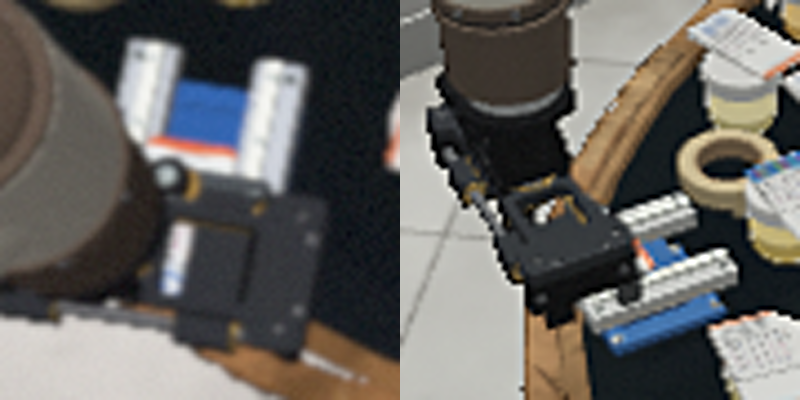

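The card is still level in the lane, with its rear band at top crop (190,148). The fingers are at its overhang but don't grip yet, so I'll close further.

arm_command(
  steps=[
    [0,0,0,0,46],
    [0,0,0,0,44],
    [0,0,0,0,42],
    [0,0,0,0,40],
    [0,0,0,0,40],
    [0,0,0,0,40],
    [0,0,0,0,40],
    [0,0,0,0,40],
  ],
  newtons=12,
)

```text
time_s: 16.5
position: [0.4494, 0.3003, 0.0383]
orientation: [180.0, 0.0, -8.6]
wrist_force: [-0.3, -0.2, 1.1]
width: 0.0468
grasp_force: 12.0
```

arm_command(
  steps=[
    [0,0,0,0,40],
    [0,0,0,0,40],
    [-0.2,0,0,0,40],
    [-0.4,0,0,0,40],
    [-0.5,0,0,0,40],
    [-0.5,0,0,0,40],
    [-0.5,0,0,0,40],
    [-0.5,0,0,0,40],
  ],
  newtons=25,
)

```text
time_s: 17.17
position: [0.3966, 0.3082, 0.0384]
orientation: [180.0, 0.0, -8.5]
wrist_force: [-0.0, 0.5, -1.5]
width: 0.0461
grasp_force: 25.0
```

arm_command(
  steps=[
    [-0.5,0,0,0,40],
    [-0.5,0,0,0,40],
    [-0.1,0,0,0,40],
    [0,0,-0.4,0,40],
    [0,0,-0.8,0,40],
    [0,0,-0.9,0,40],
    [0,0,-0.8,0,40],
    [0,0,0,0,40],
  ],
)

```text
time_s: 17.83
position: [0.3782, 0.3135, 0.1]
orientation: [-179.6, -0.2, -8.5]
wrist_force: [1.2, 0.7, 0.2]
width: 0.0463
grasp_force: 25.0
```

```bash
python3 - <<'E'
from workcell import *
from h import *
print(sense()["position"],sense()["wrist_force"],sense()["width"])
o=[]
for n,(u0,u1,v0,v1) in (("top",(120,210,130,220)),("scene",(145,235,85,175))):
    c=capture(n); np.savez(n+"4.npz",**c); o.append(cv2.resize(c["img"][v0:v1,u0:u1,::-1],(400,400),interpolation=cv2.INTER_CUBIC))
cv2.imwrite("pics/l5.png",np.hstack(o))
E
```

```text
[0.37818171 0.31354538 0.10002974] [1.15139518 0.68333727 0.19427086] 0.046289843377330185
```

View pics/l5.png

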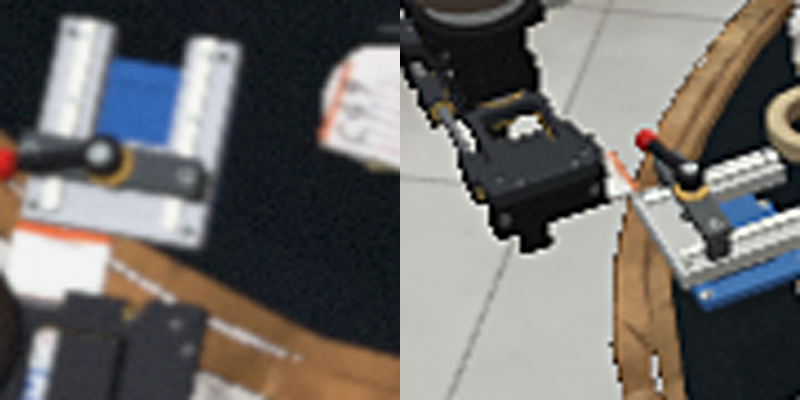

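The card is held clear of the jig, with its rear orange edge at top crop (18,225) to (110,238). I'll measure its offset from the tool and how level it is.

```bash
python3 - <<'E'
from h import *
from workcell import sense
t=Cam(np.load("top4.npz")); p=sense()["position"]
a=np.radians(-8.5); R=np.array([[np.cos(a),-np.sin(a)],[np.sin(a),np.cos(a)]])
for q in((18,225),(110,238)):
    w=t.plane(120+(q[0]+.5)/4.444-.5,130+(q[1]+.5)/4.444-.5,.117); print(w.round(4),(R.T@(w[:2]-p[:2])).round(4))
P=t.cloud(); Q=(P[...,:2]-p[:2])@R; hsv=cv2.cvtColor(t.img,cv2.COLOR_RGB2HSV)
m=(Q[...,0]>.02)&(Q[...,0]<.056)&(abs(Q[...,1])<.024)&(P[...,2]>.08)&(hsv[...,2]>140)
A=np.c_[Q[m],np.ones(m.sum())]; print(m.sum(),np.linalg.lstsq(A,P[m][:,2],rcond=None)[0],P[m][:,2].mean(),Q[m].mean(0))
or_=(hsv[...,0]>3)&(hsv[...,0]<18)&(hsv[...,1]>110)&(hsv[...,2]>150)&(abs(Q[...,1])<.04)&(Q[...,0]>.03)&(Q[...,0]<.09)&(P[...,2]>.08)
if or_.sum(): 
    v,u=np.nonzero(or_);W=np.array([t.plane(x,y,.117)[:2] for x,y in zip(u,v)]);G=(W-p[:2])@R;print(len(u),G.min(0),G.max(0),G.mean(0))
E
```

```text
[0.4549 0.3252 0.117 ] [0.0754 0.0249]
[0.449  0.2804 0.117 ] [ 0.0762 -0.0203]
145 [-3.52343583 -1.93552251  0.32456669] 0.1612590428133435 [0.04542343 0.00168486]
38 [ 0.07269628 -0.01986175] [0.07710382 0.02426881] [0.07512488 0.00367659]
```

```bash
python3 - <<'E'
from h import *
t,s=Cam(np.load("top4.npz")),Cam(np.load("scene4.npz"))
g=lambda q,u,v:(u+(q[0]+.5)/4.444-.5,v+(q[1]+.5)/4.444-.5)
print(tri(t,g((18,225),120,130),s,g((211,151),145,85)),tri(t,g((110,238),120,130),s,g((238,190),145,85)))
print(s.proj((.378,.3135,.1145)))
# lid refined from both cams at start
for n,pt in (("top",(280.73,194.2)),):
    pass
s0,t0=Cam(np.load("scene0.npz")),Cam(np.load("top0.npz"))
h=cv2.cvtColor(s0.img,cv2.COLOR_RGB2HSV); w=(h[...,1]<60)&(h[...,2]>150); m=np.zeros_like(w); m[192:216,240:272]=w[192:216,240:272]
for ce,st in blobs(m,30): print(ce,st,s0.plane(*ce,.056))
h=cv2.cvtColor(t0.img,cv2.COLOR_RGB2HSV); 
for V in(130,160,190):
  w=(h[...,1]<60)&(h[...,2]>V); m=np.zeros_like(w); m[178:212,262:300]=w[178:212,262:300]
  for ce,st in blobs(m,30): print(V,ce,st,t0.plane(*ce,.056))
E
```

```text
(array([0.4573449 , 0.32766426, 0.10769722]), np.float64(0.0009609153148006128)) (array([0.45124367, 0.28247922, 0.10777678]), np.float64(0.0007152936295998322))
(np.float64(170.8705601648239), np.float64(130.05759584023878))
[256.05 204.96] [245 196  23  18 333] [ 0.43889455 -0.02125396  0.056     ]
130 [280.73 194.1 ] [268 181  27  27 573] [ 0.43961161 -0.0177156   0.056     ]
160 [280.66 194.16] [268 182  26  26 539] [ 0.43947033 -0.01755482  0.056     ]
190 [280.57 194.05] [268 182  26  25 516] [ 0.43972372 -0.01734993  0.056     ]
```

arm_command(
  steps=[
    [0.1,0.5,0,0,40],
    [0.24,0.9,0,0,40],
    [0.24,1,0,0,40],
    [0.24,1,0,0,40],
    [0.24,1,0,0,40],
    [0.24,1,0,0,40],
    [0.24,1,0,0,40],
    [0.24,1,0,0,40],
  ],
)

```text
time_s: 18.6
position: [0.3884, 0.1575, 0.0953]
orientation: [179.9, 0.1, -8.6]
wrist_force: [0.6, -0.3, -0.8]
width: 0.0465
grasp_force: 25.0
```

arm_command(
  steps=[
    [0.24,1,0,0,40],
    [0.24,1,0,0,40],
    [0.24,1,0,0,40],
    [0.24,1,0,0,40],
    [0.24,1,0,0,40],
    [0.24,1,0,0,40],
    [0.24,1,0,0,40],
    [0.24,0.8,0,0,40],
  ],
)

```text
time_s: 19.27
position: [0.4025, -0.0024, 0.0953]
orientation: [179.9, 0.2, -8.6]
wrist_force: [0.2, 0.0, -0.2]
width: 0.0464
grasp_force: 25.0
```

arm_command(
  steps=[
    [0.24,0.6,0,0,40],
    [0,0.3,0,0,40],
    [0,0,0.2,-0.7,40],
    [0,0,0.2,-0.7,40],
    [0,0,0,0,40],
    [0,0,0,0,40],
    [0,0,0,0,40],
    [0,0,0,0,40],
  ],
)

```text
time_s: 19.93
position: [0.4061, -0.0186, 0.0884]
orientation: [180.0, -0.0, -0.2]
wrist_force: [0.9, -0.5, 0.1]
width: 0.0462
grasp_force: 25.0
```

```bash
python3 - <<'E'
from workcell import *
from h import *
print(sense()["position"],sense()["wrist_force"],sense()["width"])
o=[]
for n,(u0,u1,v0,v1) in (("top",(225,315,150,240)),("scene",(210,300,135,225))):
    c=capture(n); np.savez(n+"5.npz",**c); o.append(cv2.resize(c["img"][v0:v1,u0:u1,::-1],(400,400),interpolation=cv2.INTER_CUBIC))
cv2.imwrite("pics/l6.png",np.hstack(o))
E
```

```text
[ 0.40612644 -0.01861534  0.08840681] [ 0.89583431 -0.50832373  0.07581201] 0.04620069336506612
```

View pics/l6.png

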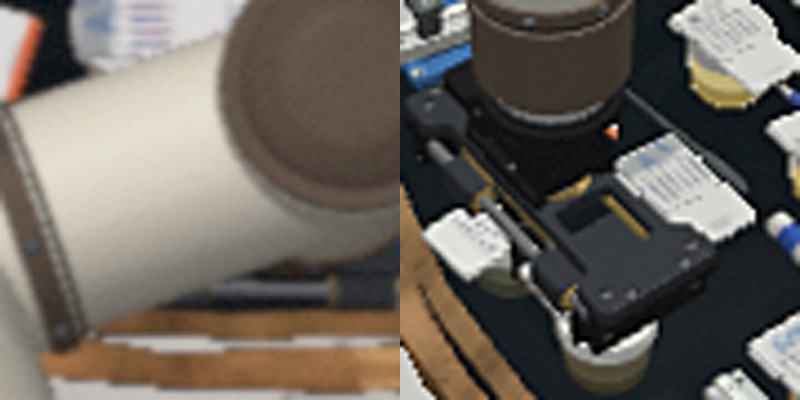

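The gripper holds the card above the bare pot (scene crop (610,350)) and hides the card. The lid averages to (0.4393, -0.0195) over the two views, so I'll lower onto that.

arm_command(
  steps=[
    [0.05,0.05,0.3,0,40],
    [0,0,0.5,0,40],
    [0,0,0.5,0,40],
    [0,0,0.3,0,40],
    [0,0,0.2,0,40],
    [0,0,0.1,0,40],
    [0,0,0,0,40],
    [0,0,0,0,40],
  ],
)

```text
time_s: 20.7
position: [0.4074, -0.0197, 0.0505]
orientation: [-180.0, -0.0, -0.2]
wrist_force: [-0.2, 0.0, -0.3]
width: 0.0464
grasp_force: 25.0
```

arm_command(
  steps=[
    [0,0,0.05,0,40],
    [0,0,0.05,0,40],
    [0,0,0.05,0,40],
    [0,0,0,0,40],
    [0,0,0,0,40],
    [0,0,0,0,40],
    [0,0,0,0,40],
    [0,0,0,0,40],
  ],
)

```text
time_s: 21.37
position: [0.4072, -0.0197, 0.0474]
orientation: [-180.0, -0.0, -0.2]
wrist_force: [-0.7, 0.3, -0.9]
width: 0.0464
grasp_force: 25.0
```

arm_command(
  steps=[
    [0,0,0.04,0,40],
    [0,0,0.03,0,40],
    [0,0,0.03,0,40],
    [0,0,0,0,40],
    [0,0,0,0,40],
    [0,0,0,0,40],
    [0,0,0,0,40],
    [0,0,0,0,40],
  ],
)

```text
time_s: 22.03
position: [0.4072, -0.0197, 0.0454]
orientation: [-180.0, -0.0, -0.2]
wrist_force: [-0.2, 0.8, 0.7]
width: 0.0467
grasp_force: 25.0
```

```bash
python3 - <<'E'
from workcell import *
from h import *
s=sense(); print(s["position"],s["wrist_force"],s["ft_torque"])
c=capture("scene"); np.savez("scene6.npz",**c)
cv2.imwrite("pics/l7.png",cv2.resize(c["img"][170:240,225:305,::-1],(640,560),interpolation=cv2.INTER_CUBIC))
E
```

```text
[ 0.40719628 -0.0197481   0.04536419] [-0.21067316  0.80436972  0.74595248] [-0.03361368  0.01028541  0.01186804]
```

View pics/l7.png

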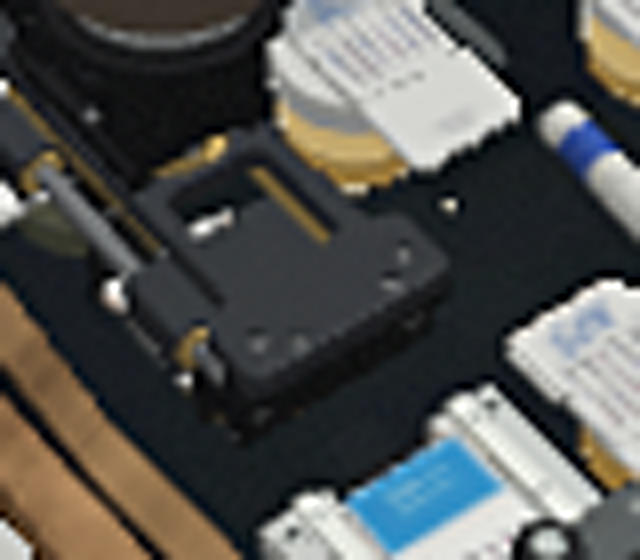

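The pot and card are hidden under the gripper at (290,290), so I'll go by force from here.

arm_command(
  steps=[
    [0,0,0.03,0,40],
    [0,0,0.03,0,40],
    [0,0,0.03,0,40],
    [0,0,0,0,40],
    [0,0,0,0,40],
    [0,0,0,0,40],
    [0,0,0,0,40],
    [0,0,0,0,40],
  ],
)

```text
time_s: 22.75
position: [0.4072, -0.0198, 0.0442]
orientation: [180.0, -0.0, -0.1]
wrist_force: [-2.4, -1.0, 9.2]
width: 0.0466
grasp_force: 25.0
```

Contact at 9 N. I'll raise slightly to relieve it, then release slowly.

arm_command(
  steps=[
    [0,0,-0.03,0,40],
    [0,0,0,0,40],
    [0,0,0,0,40],
    [0,0,0,0,40],
    [0,0,0,0,40],
    [0,0,0,0,40],
    [0,0,0,0,40],
    [0,0,0,0,40],
  ],
  newtons=4,
)

```text
time_s: 23.42
position: [0.4072, -0.0197, 0.0441]
orientation: [180.0, 0.0, -0.2]
wrist_force: [-0.3, 0.1, 1.5]
width: 0.0468
grasp_force: 4.0
```

arm_command(
  steps=[
    [0,0,0,0,47],
    [0,0,0,0,48],
    [0,0,0,0,49],
    [0,0,0,0,51],
    [0,0,0,0,54],
    [0,0,0,0,58],
    [0,0,0,0,62],
    [0,0,0,0,66],
  ],
)

```text
time_s: 24.08
position: [0.4072, -0.0197, 0.0441]
orientation: [180.0, 0.0, -0.2]
wrist_force: [1.0, -0.2, 0.2]
width: 0.0621
grasp_force: 0.0
```

arm_command(
  steps=[
    [0,0,0,0,68],
    [0,0,0,0,68],
    [0,0,-0.3,0,68],
    [0,0,-0.6,0,68],
    [0,0,-0.9,0,68],
    [0,0,-1,0,68],
    [0,0,-1,0,68],
    [0,0,-1,0,68],
  ],
)

```text
time_s: 24.75
position: [0.407, -0.0198, 0.1415]
orientation: [-180.0, -0.0, -0.2]
wrist_force: [0.4, 0.4, -0.2]
width: 0.0679
grasp_force: 0.0
```

arm_command(
  steps=[
    [-0.5,-1,-1,0,68],
    [-0.5,-1,-1,0,68],
    [-0.5,-1,-1,0,68],
    [0,-1,0,0,68],
    [0,-1,0,0,68],
    [0,-1,0,0,68],
    [0,-1,0,0,68],
    [0,-1,0,0,68],
  ],
)

```text
time_s: 25.42
position: [0.3773, 0.1412, 0.2008]
orientation: [-180.0, -0.0, -0.2]
wrist_force: [0.6, -0.3, 0.5]
width: 0.0681
grasp_force: 0.0
```

arm_command(
  steps=[
    [0,-1,0,0,68],
    [0,-1,0,0,68],
    [0,-1,0,0,68],
    [0,-1,0,0,68],
    [0,-1,0,0,68],
    [0,-1,0,0,68],
    [0,-1,0,0,68],
    [0,-1,0,0,68],
  ],
)

```text
time_s: 26.08
position: [0.3779, 0.3012, 0.2006]
orientation: [-180.0, -0.0, -0.2]
wrist_force: [0.4, -0.1, -0.4]
width: 0.0681
grasp_force: 0.0
```

```bash
python3 - <<'E'
from workcell import *
from h import *
C={}
for n in("top","scene"):
    c=capture(n); np.savez(n+"7.npz",**c); C[n]=Cam(c)
t,s=C["top"],C["scene"]
def parts(c,u0,u1,v0,v1):
    h=cv2.cvtColor(c.img,cv2.COLOR_RGB2HSV); w=(h[...,1]<70)&(h[...,2]>140); 
    o=(h[...,0]>2)&(h[...,0]<18)&(h[...,1]>110)&(h[...,2]>150)
    f=lambda m:np.pad(m[v0:v1,u0:u1],((v0,384-v1),(u0,512-u1)))
    return f(w|o),f(o)
w,o=parts(t,258,305,168,222)
k=max(cv2.findContours(w.astype(np.uint8),0,2)[0],key=cv2.contourArea)
r=cv2.minAreaRect(k); print("top",r,t.plane(*r[0],.061),"corners",[t.plane(*p,.061)[:2].round(4) for p in cv2.boxPoints(r)])
print("orange",[(ce,st) for ce,st in blobs(o,3)])
for row in range(174,220): print("".join("O" if o[row,x] else "#" if w[row,x] else "." for x in range(258,305)))
E
```

```text
top ((281.0, 194.0), (38.0, 26.0), 90.0) [ 0.43893374 -0.01791924  0.061     ] corners [array([0.4829, 0.0117]), array([ 0.4836, -0.048 ]), array([ 0.3957, -0.0471]), array([0.395 , 0.0116])]
orange [(array([281.27, 175.54]), array([272, 175,  20,   2,  37], dtype=int32))]
...............................................
...............OOOOOOOOOOOOOOOOO...............
..............OOOOOOOOOOOOOOOOOOOO.............
.............######..........####..............
.............#####################.............
.............#####################.............
.............#####################.............
.............#####################.............
.............#####################.............
.............#####################.............
.............#####################.............
.............#####################.............
............#######################............
............#######################............
...........########################............
...........#########################...........
..........##########################...........
..........
[... 681 characters left out ...]
###########.####............
.............######################............
.............##########.####.######............
.............####..####.####....###............
.............####...########.######............
.............####...###############............
.............######################............
.............#####################.............
..............####################.............
...............................................
...............................................
...............................................
...............................................
...............................................
...............................................
```

The card lies centred on the lid to about 1 mm: card (0.4389, -0.0186), lid (0.4394, -0.018). The gripper is clear, so I'm handing in.

```bash
python3 -c "
from workcell import *
print(finish_job())"
```

```text
the job is handed in; nothing more can be done
None
```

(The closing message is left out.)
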